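# Free the seized keeper knob and load the sharpening stones

### The job

The keeper strap of the sharpening-stone tray is screwed tight across the empty wells and its red knob has seized: grip the knob, break it loose with a firm anticlockwise twist, then turn it on until the strap lies along the middle of the tray, clear of both wells. Do not push the strap itself. Then put the wide grey stone flat into the wide well and the narrow orange-brown stone flat into the narrow well, each fully down; the stones are brittle, so set them down rather than dropping them, and leave the bottles, mallet and try square where they are.

Things in the scene. Friction and masses are not known exactly. Their poses are not given: they have to be found in the camera images.
- knob_grip (a point): centre of the red square clamp knob (46 x 46 mm across its flats, 36 mm high, axis vertical; this point is on the axis, half-way up, 52 mm above the table). Its x and y axes are normal to the flats and turn with the knob. The knob's top is 70 mm and its underside 34 mm above the table, 7 mm clear of the strap; it turns in place without rising
- knob (a joint): angle of the knob and strap from screwed tight (0 at every start), rad; anticlockwise from above is positive and loosens; stop at 1.7. At 1.57 the strap lies along the tray's middle; anything past about 1.4 is clear of the wells. Seized: needs about 0.55 N m to start; the drag eases quickly over the first 0.3 rad and is then about 0.04 N m. It stays where it is left; a full grip (60 N or more) holds it without slipping
- strap: steel keeper strap fixed under the knob and turning with it, 190 mm long (own y) x 36 mm wide (own x) x 5 mm thick, its underside 22.5 mm above the table, origin on the knob's axis at that underside; at knob angle 0 it lies along the tray's y, across both wells
- tray: fixed wooden stone tray, 170 mm (own x) x 224 mm (own y) x 22 mm high, origin at the centre of its underside on the table, may be turned any way about the vertical. Along the far edge of the bench, beyond all listed things, stand fixed boards 70 mm high with a clamp up to 150 mm. The knob stands at its centre; the two wells lie either side, long way along own x
- well_wide (a point): centre of the floor of the wide well (at +78 mm along the tray's y), 138 mm along own x and 54 mm along own y, 14 mm deep; floor 8 mm above the table
- well_narrow (a point): centre of the floor of the narrow well (at -78 mm along the tray's y), 138 mm along own x and 40 mm along own y, 14 mm deep; floor 8 mm above the table
- stone_wide_c (a point): centre of the wide dark-grey sharpening stone, 130 mm (own x) x 46 mm (own y) x 40 mm high (own z), about 0.45 kg; lies flat on the table, so the centre is 20 mm above it
- stone_narrow_c (a point): centre of the narrow orange-brown sharpening stone, 130 mm (own x) x 32 mm (own y) x 40 mm high (own z), about 0.32 kg; lies flat on the table, so the centre is 20 mm above it
- oil_bottle: bystander: upright amber bottle, 48 mm diameter, 150 mm high, origin at the centre of its base
- glue_bottle: bystander: upright white bottle, 58 mm diameter, 170 mm high, origin at the centre of its base
- mallet: bystander: mallet lying on the table, dark blue head 100 mm long (own y) and 53 mm in diameter about the origin (which is on the table), handle 165 mm towards own -x
- try_square: bystander: try square lying on the table, blue stock 130 mm along own x (22 mm wide, 18 mm high) centred on the origin, steel blade 170 mm along own +y from its +x end
Not all that is in view belongs to the job. Of the things that look like the part that bears stone_narrow_c, the middle-sized one is meant.

How it is judged:
On the way, in this order (a step that is already met when the one before it is completed fails the run):
1. the knob is broken loose: turned more than 0.3 rad (value of joint knob above 0.3 rad).
2. the strap is turned clear of the wells: knob past 1.4 rad (value of joint knob above 1.4 rad), for 0.2 s.
At the end, for the whole second after the job is handed in: The knob stands past 1.35 rad with the strap clear of both wells; the wide stone lies in the wide well and the narrow stone in the narrow well, each within 9 mm of the well's centre, flat (within 0.05 rad), within 0.15 rad of the well's direction, on its floor to within 3 mm, at rest and released (value of joint knob above 1.35 rad and horizontal distance between stone_wide_c and well_wide below 0.009 m and z of stone_wide_c in the frame of well_wide below 0.023 m and angle between the x axis of stone_wide_c and the x axis of well_wide, either way round below 0.15 rad and angle between each of stone_wide_c, stone_narrow_c's own z axis and vertical below 0.05 rad and horizontal distance between stone_narrow_c and well_narrow below 0.009 m and z of stone_narrow_c in the frame of well_narrow below 0.023 m and angle between the x axis of stone_narrow_c and the x axis of well_narrow, either way round below 0.15 rad and linear speed of each of stone_wide, stone_narrow below 0.02 m/s); the robot touches nothing.
It fails at once if the strap is pushed directly (more than 4 N) by the fingers or arm, or by a stone (more than 12 N), rather than turned with the knob (contact force between any of the arm, the fingers and strap above 4 N or contact force between any of stone_wide, stone_narrow and strap above 12 N).
It fails at once if a stone is let go with more than about 25 mm of air under it ((height (world z) of stone_wide_c above 0.056 m and contact force between the fingers and stone_wide below 0.01 N) or (height (world z) of stone_narrow_c above 0.056 m and contact force between the fingers and stone_narrow below 0.01 N)).
It fails at once if a bottle, the mallet or the try square is moved more than 20 mm (distance of any of oil_bottle, glue_bottle, mallet, try_square from where it was at the start of the episode above 0.02 m).
It also fails if it takes over 69 s, if anything falls off the work surface, if the arm or the gripper's body presses on something with over 40 N, if the wrist force passes 120 N, or if a joint passes its speed limit or range.

### The arm

A 6-joint arm with a two-finger parallel gripper is mounted at the origin on the work surface. World frame = base frame: x ahead of the robot, y to its left, z up, the work surface at z = 0. Lengths are in m, angles in rad, forces in N, time in s.
With the tool pointing down it reaches from about 0.25 to 0.725 m from the base axis. Payload 4 kg.
Tool frame: the origin (TCP) lies midway between the tips of the shut fingers; the grasp point (between the pads) lies 19 mm behind it (bot.grip_point_offset is the distance from the TCP to the grasp point, in m); z points along the fingers, y is the line along which they close (so a half turn about z gives the same grasp; the last joint's range is limited). The gripper opens to 85 mm and grips with 20 to 120 N. Pads are 22 mm wide; open, the fingers measure 114 mm over their backs; the gripper's body (76 mm by 85 mm) begins 54 mm behind the grasp point. The pads swing forward as they close: fully open they stand 13 mm farther back than shut.
Start: joints at [1.114, 0.241, 0.005, 1.335, 0, 1.571], TCP at [0.221, 0.449, 0.231] pointing down, gripper open.
Joint ranges: [-2.72, 2.72], [-1.05, 1.87], [-1.09, 1.28], [-1.99, 2.15], [-1.42, 1.44], [-3.14, 3.14]. Speed limits (rad/s): [2.79, 2.79, 3.14, 3.14, 3.14, 3.14].

### API

Orientations are given as a unit quaternion [x, y, z, w].
In Python, from workcell import bot gives the robot as it stands.
- The arm moves only by the tool step_arm, never from a script. Its argument "targets" is text: rows parted by semicolons, each of 7 numbers parted by spaces: the opening, from -1 (shut) to 1 (fully open), so that 0 is half open, then the shift along the world's x, y, z normalised to -1 to 1, where 1 is 0.5 m, then the turn, a rotation vector about the world's x, y, z normalised to -1 to 1, where 1 is pi/4 rad. In form: gripper x y z wx wy wz; .... A call has 1 to 10 rows; each row is the pose to reach, as a shift and turn from the pose commanded when the call began; what a row does not reach only later rows make up. A row lasts 1/12 s, in which the tool goes at most 41.7 mm and 7.16 degrees, less where a joint would pass 70% of its speed; a pose out of reach is approached as far as the arm can. A call with a number of a shift or a turn outside -1 to 1 is refused whole. A call with a gripper value outside its range is refused whole. The fingers move at their own pace and stop on an object; the grip force is fixed at half the most. Time passes only in rows, so rows that repeat a pose let the fingers close. It gives the time, the measured TCP pose, the force, the opening and the grip force at its end, in the units of the state.
- bot.get_obs(): the state, without advancing time (a new reading comes with each control period).
- bot.camera(name): name is "scene" or "top" or "wrist"; returns the picture (384x512x3 uint8, red, green, blue); there is no depth.
- bot.camera_info(name): a dict with "vertical_fov" (degrees; the focal length in pixels is half the picture's height over the tangent of half this angle, whatever the lens; pixels are square), "cx", "cy" (the principal point, pixels), "D" ([k1, k2, p1, p2, k3] as OpenCV has them; the pictures are not rectified), "pose" (4x4, takes a point from camera to world coordinates). Camera axes: x right, y up, looking along -z (the intrinsics and any distortion apply to the point x, -y, -z); pixel columns grow to the right and rows downward; lengths in m; the calibration is good to about 2 mm. A picture is of the moment at which its call begins: read the wrist's pose just before it. camera_info takes no time and is no camera call; for the wrist camera it gives the pose at the moment of the call.
- bot.job_done(): hands the job in; it is judged then, once.
The state is a dict: "clock": time; "joint_pos": joint angles; "joint_vel": joint speeds; "tau": joint torques, N m; "eef_pos": TCP position; "tool_rot": TCP orientation; "ft_force": force on the tool from outside, world axes, zero at the start; "ft_torque": the same for the moment, N m; "grip_width": finger opening in m; "grasp_force": force on a finger pad.
Only numpy, scipy, OpenCV 4.12 (cv2) and the standard library are available. Lean on these libraries where they do the work, as an engineer would, in place of code of your own. Each camera call takes 0.05 s, during which the arm holds its last target. There are 200 camera calls.

## Working session

There is one attempt and no reset: what is moved stays moved. The work goes in short steps, Python scripts to look and compute and a tool call to move; the robot and the scene stay as the last step left them, time stands still between calls to the robot, and variables do not carry over. Pictures are saved under pics/ and viewed, at most 10 in all, crops included, and the job is handed in when it is done.

Besides the shell and the picture viewer there is one more tool, called after "Emit:" as name(argument=value, ...) on one line, values as JSON. step_arm: Moves the arm, as the interface text tells. Scaled input: -1 to 1 covers 0.5 m each way for a shift and pi/4 rad each way for a turn. Its arguments: {"type":"object","properties":{"targets":{"type":"string"}},"required":["targets"]}

```bash
mkdir -p pics; ls; cat > h.py <<'E'
import numpy as np, cv2
from workcell import bot
def K(n):
    i=bot.camera_info(n); f=192/np.tan(np.radians(i['vertical_fov'])/2)
    return np.array([[f,0,i['cx']],[0,f,i['cy']],[0,0,1.]]),np.array(i['D'],float),np.array(i['pose'])
def ray(n,uv,z,cal=None):
    k,D,P=cal or K(n)
    p=cv2.undistortPoints(np.array(uv,float).reshape(-1,1,2),k,D).reshape(-1,2)
    d=np.c_[p[:,0],-p[:,1],-np.ones(len(p))]@P[:3,:3].T
    o=P[:3,3]; return o+d*((z-o[2])/d[:,2])[:,None]
def save(n,fn):
    im=bot.camera(n); cv2.imwrite('pics/'+fn,im[:,:,::-1]); return im
E
python3 - <<'E'
from h import *
for n in('top','scene'):
    im=save(n,n+'0.png'); print(n,K(n))
a=cv2.imread('pics/top0.png')
cv2.imwrite('pics/top0b.png',cv2.resize(a,(800,600),interpolation=cv2.INTER_CUBIC))
print(bot.get_obs())
E
```

```text
pics
top (array([[478.10778135,   0.        , 248.32817425],
       [  0.        , 478.10778135, 182.06081914],
       [  0.        ,   0.        ,   1.        ]]), array([-0.07379642,  0.        ,  0.        ,  0.        ,  0.        ]), array([[ 0.01086158,  0.9959006 , -0.08979991,  0.44326383],
       [-0.99987146,  0.00975774, -0.01272216, -0.03891391],
       [-0.01179376,  0.08992655,  0.99587857,  1.21266682],
       [ 0.        ,  0.        ,  0.        ,  1.        ]]))
scene (array([[378.56290946,   0.        , 252.83209832],
       [  0.        , 378.56290946, 193.67225345],
       [  0.        ,   0.        ,   1.        ]]), array([-0.11501473,  0.        ,  0.        ,  0.        ,  0.        ]), array([[-7.06528153e-01, -4.69025337e-01,  5.29936979e-01,
         1.02825461e+00],
       [ 7.07684234e-01, -4.67203241e-01,  5.30003921e-01,
         4.59286478e-01],
       [-9.96993210e-04,  7.49490737e-01,  6.62014079e-01,
         6.54544445e-01],
       [ 0.00000000e+00,  0.00000000e+00,  0.00000000e+00,
         1.00000000e+00]]))
{'clock': 0.1, 'joint_pos': array([ 1.11402730e+00,  2.41377286e-01,  3.85591181e-03,  1.33519487e+00,
       -1.52988171e-05,  1.57079893e+00]), 'joint_vel': array([-0.00182354, -0.00168286,  0.00055928, -0.00128876,  0.00118682,
        0.00163488]), 'tau': array([ 3.81360987e-04, -3.73138654e+01,  2.53009790e+01,  1.08488963e-02,
        3.43782176e-05,  6.72535137e-06]), 'eef_pos': array([0.22028006, 0.44823148, 0.23048101]), 'tool_rot': array([ 2.26405435e-01,  9.74032678e-01, -9.36764949e-04, -2.09886990e-04]), 'ft_force': array([-0.30040815,  0.10204426, -0.07892014]), 'ft_torque': array([-0.03091648,  0.02613951, -0.02967807]), 'grasp_force': 0.0, 'grip_width': 0.08529640883779248}
```

View pics/top0b.png

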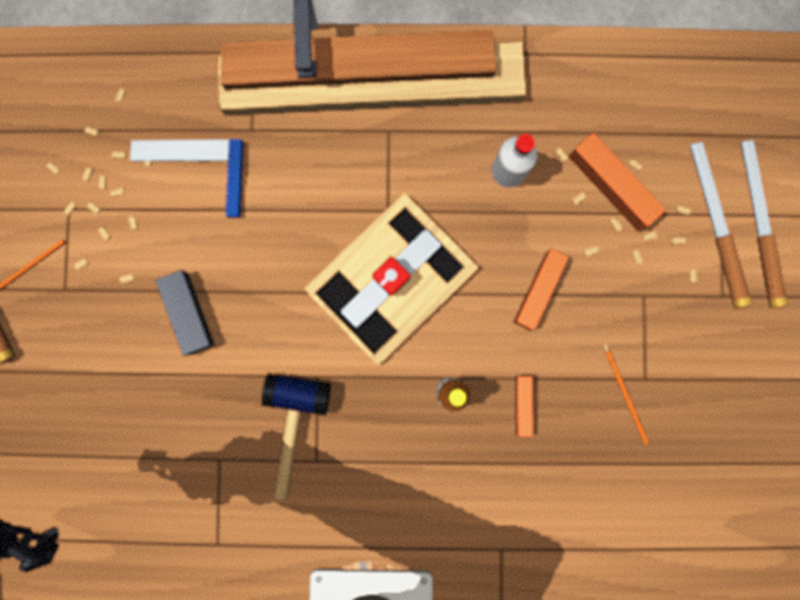

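View pics/scene0.png

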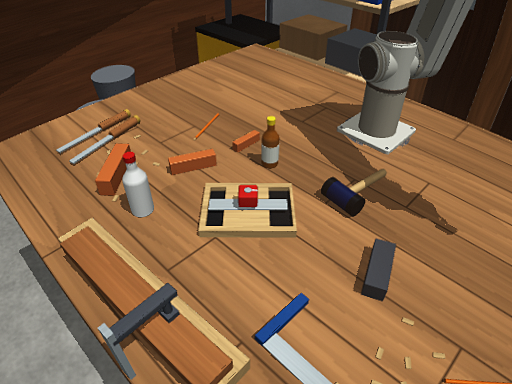

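The top view shows (800x600 scale) the tray about (392,278) with the wide well to the lower left and the narrow to the upper right. The knob is at (391,275), the grey stone at (184,312), and the middle-sized orange stone at (543,289). The scene view agrees with this layout.

```bash
python3 - <<'E'
from h import *
im=cv2.imread('pics/top0.png'); hsv=cv2.cvtColor(im,cv2.COLOR_BGR2HSV)
cal=K('top')
def blob(m,box):
    x0,y0,x1,y1=[int(v*.64) for v in box]; mm=np.zeros_like(m); mm[y0:y1,x0:x1]=m[y0:y1,x0:x1]
    c=max(cv2.findContours(mm,cv2.RETR_EXTERNAL,cv2.CHAIN_APPROX_NONE)[0],key=cv2.contourArea); return c.reshape(-1,2)
def rect(c,z):
    w=ray('top',c,z,cal)[:,:2].astype(np.float32)*1000
    (cx,cy),(a,b),t=cv2.minAreaRect(w)
    bx=cv2.boxPoints(((cx,cy),(a,b),t)); e=bx[1]-bx[0]; g=bx[2]-bx[1]
    l=e if np.hypot(*e)>np.hypot(*g) else g
    return np.round([cx,cy,max(a,b),min(a,b)],1),'long dir deg',round(float(np.degrees(np.arctan2(l[1],l[0]))%180),1)
H,S,V=cv2.split(hsv)
for p in [(184,312),(543,289),(525,405),(620,180),(391,275),(318,290),(400,230),(450,200),(357,313),(450,280)]:
    print(p,hsv[int(p[1]*.64),int(p[0]*.64)])
red=((H<5)|(H>174)).astype(np.uint8)*255&((S>150)&(V>120)).astype(np.uint8)*255
print('knob',rect(blob(red,(350,230,440,320)),.07))
grey=((S<90)&(V<130)).astype(np.uint8)*255
print('grey',rect(blob(grey,(130,250,240,370)),.04))
org=((H<12)&(S>170)&(V>150)).astype(np.uint8)*255
for b in [(505,240,580,340),(505,365,545,445),(560,125,675,240)]: print('org',rect(blob(org,b),.04))
tray=((H>14)&(H<30)&(S<150)&(V>170)).astype(np.uint8)*255
print('tray',rect(blob(tray,(295,185,490,375)),.022))
blk=(V<60).astype(np.uint8)*255
for b in [(310,260,400,360),(385,200,470,285)]:
  x0,y0,x1,y1=[int(v*.64) for v in b]; mm=np.zeros_like(blk); mm[y0:y1,x0:x1]=blk[y0:y1,x0:x1]
  print('well',rect(np.argwhere(mm>0)[:,::-1],.015))
print('px', ray('top',[[352*.64,300*.64]],.0275,cal))
E
```

```text
(184, 312) [111  24 140]
(543, 289) [ 11 171 241]
(525, 405) [ 12 159 244]
(620, 180) [ 11 174 235]
(391, 275) [ 93  11 232]
(318, 290) [ 18 118 181]
(400, 230) [130  40  19]
(450, 200) [ 13 142 196]
(357, 313) [100   6 237]
(450, 280) [ 18 114 170]
knob (array([560.4, -28.8,  42.7,  40.9]), 'long dir deg', 45.5)
grey (array([504.6, 281.8, 132.3,  43.8]), 'long dir deg', 6.4)
org (array([ 543.8, -265.9,  129.2,   35.2]), 'long dir deg', 154.3)
org (array([ 344.9, -226.4,   55.4,    4.3]), 'long dir deg', 2.9)
org (array([ 722.5, -393.4,  172.4,   42.4]), 'long dir deg', 42.1)
tray (array([566.7, -22.2, 242.2, 188. ]), 'long dir deg', 134.9)
well (array([507. ,  28.1, 131.5,  47.9]), 'long dir deg', 44.7)
well (array([617.5, -83.2, 130.9,  32.5]), 'long dir deg', 45.2)
px [[0.52475894 0.03326478 0.0275    ]]
```

Emit:
step_arm(targets="1 0.68 -0.954 0 0 0 -0.418;1 0.68 -0.954 0 0 0 -0.418;1 0.68 -0.954 0 0 0 -0.418;1 0.68 -0.954 0 0 0 -0.418;1 0.68 -0.954 0 0 0 -0.418;1 0.68 -0.954 0 0 0 -0.418;1 0.68 -0.954 0 0 0 -0.418;1 0.68 -0.954 0 0 0 -0.418;1 0.68 -0.954 0 0 0 -0.418;1 0.68 -0.954 0 0 0 -0.418")

```text
clock: 0.93
eef_pos: [0.4629, 0.1074, 0.2311]
tool_rot: [0.383, 0.924, -0.0, -0.0]
ft_force: [0.6, 0.2, 0.2]
grip_width: 0.0855
grasp_force: 0.0
```

Emit:
step_arm(targets="1 0.196 -0.27 0 0 0 0;1 0.196 -0.27 0 0 0 0;1 0.196 -0.27 0 0 0 0;1 0.196 -0.27 0 0 0 0;1 0.196 -0.27 0 0 0 0;1 0.196 -0.27 0 0 0 0;1 0.196 -0.27 0 0 0 0")

```text
clock: 1.52
eef_pos: [0.5597, -0.0256, 0.2304]
tool_rot: [0.383, 0.924, -0.0, -0.001]
ft_force: [0.6, 0.6, 0.1]
grip_width: 0.0857
grasp_force: 0.0
```

```bash
python3 - <<'E'
from h import *
print(K('wrist')); im=save('wrist','w1.png'); o=bot.get_obs(); print(o['eef_pos'],o['tool_rot'])
E
```

```text
(array([[266.16340674,   0.        , 255.22825396],
       [  0.        , 266.16340674, 189.82324689],
       [  0.        ,   0.        ,   1.        ]]), array([0.01719902, 0.        , 0.        , 0.        , 0.        ]), array([[ 7.07571149e-01, -6.70455798e-01, -2.23231027e-01,
         5.02543907e-01],
       [ 7.06642044e-01,  6.71202476e-01,  2.23929136e-01,
         3.19311643e-02],
       [-3.01369163e-04, -3.16190225e-01,  9.48695763e-01,
         3.72695151e-01],
       [ 0.00000000e+00,  0.00000000e+00,  0.00000000e+00,
         1.00000000e+00]]))
[ 0.5595771  -0.02493569  0.23083872] [ 3.82302720e-01  9.24036785e-01 -1.33523534e-04 -7.95138283e-04]
```

View pics/w1.png

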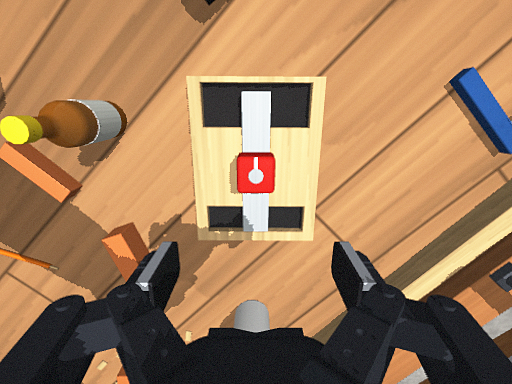

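The wrist view shows the knob at (256,175), the wide well on top at (256,105), the narrow well at (256,217), and the strap vertical between the fingers.

```bash
python3 - <<'E'
from h import *
im=cv2.imread('pics/w1.png'); H,S,V=cv2.split(cv2.cvtColor(im,cv2.COLOR_BGR2HSV)); cal=K('wrist')
def R(m,box,z):
    x0,y0,x1,y1=box; mm=np.zeros(m.shape,np.uint8); mm[y0:y1,x0:x1]=m[y0:y1,x0:x1]
    p=np.argwhere(mm>0)[:,::-1]; q=ray('wrist',p,z,cal)[:,:2].astype(np.float32)*1000
    return p.min(0),p.max(0),cv2.minAreaRect(q)
print('knob',R((((H<6)|(H>174))&(S>150)&(V>200)),(220,140,290,200),.07))
t=((H>14)&(H<32)&(S<160)&(V>140)); 
p=np.argwhere(t[60:250,170:340]); p=p[:,::-1]+[170,60]
# tray outer edges by rows/cols at top face
print('tray corners', ray('wrist',[[186,77],[326,77],[314,239],[197,239]],.022,cal)[:,:2])
b=V<60
print('wide',R(b,(195,78,318,130),.022)); print('narrow',R(b,(200,203,308,231),.022))
print('strap',ray('wrist',[[242,92],[271,92],[268,230],[244,230]],.0275,cal)[:,:2])
E
```

```text
knob (array([237, 157]), array([274, 192]), ((561.0560913085938, -25.435070037841797), (43.258243560791016, 42.648162841796875), 45.03863525390625))
tray corners [[ 0.42365205 -0.00768183]
 [ 0.54371702  0.11253745]
 [ 0.70090013 -0.04291393]
 [ 0.57856271 -0.16541006]]
wide (array([201,  83]), array([310, 126]), ((506.13128662109375, 29.313392639160156), (133.4821014404297, 51.24828338623047), 45.02415466308594))
narrow (array([209, 207]), array([302, 227]), ((614.7545776367188, -79.240234375), (132.42027282714844, 31.422637939453125), 45.037376403808594))
strap [[ 0.48371491  0.0283302 ]
 [ 0.50864669  0.05329298]
 [ 0.64004744 -0.07904272]
 [ 0.61561388 -0.10350857]]
```

Emit:
step_arm(targets="1 0.004 0 -0.2 0 0 0;1 0.004 0 -0.3 0 0 0;1 0.004 0 -0.35 0 0 0;1 0.004 0 -0.394 0 0 0;1 0.004 0 -0.394 0 0 0;1 0.004 0 -0.394 0 0 0;1 0.004 0 -0.394 0 0 0")

```text
clock: 2.15
eef_pos: [0.5603, -0.0241, 0.0335]
tool_rot: [0.381, 0.924, -0.001, -0.002]
ft_force: [0.9, 0.7, 0.1]
grip_width: 0.0859
grasp_force: 0.0
```

Emit:
step_arm(targets="-1 0 0 0 0 0 0;-1 0 0 0 0 0 0;-1 0 0 0 0 0 0;-1 0 0 0 0 0 0;-1 0 0 0 0 0 0;-1 0 0 0 0 0 0;-1 0 0 0 0 0 0;-1 0 0 0 0 0 0")

```text
clock: 2.82
eef_pos: [0.5622, -0.028, 0.0374]
tool_rot: [0.383, 0.924, -0.002, 0.002]
ft_force: [-5.4, -4.8, 10.3]
grip_width: 0.0452
grasp_force: 61.8
```

Emit:
step_arm(targets="-1 0 0 0 0 0 0.1;-1 0 0 0 0 0 0.2;-1 0 0 0 0 0 0.3;-1 0 0 0 0 0 0.4;-1 0 0 0 0 0 0.5;-1 0 0 0 0 0 0.6;-1 0 0 0 0 0 0.7;-1 0 0 0 0 0 0.8;-1 0 0 0 0 0 0.9;-1 0 0 0 0 0 1")

```text
clock: 3.65
eef_pos: [0.5627, -0.0269, 0.0374]
tool_rot: [-0.001, 1.0, -0.001, 0.001]
ft_force: [-4.6, -1.8, 8.7]
grip_width: 0.0451
grasp_force: 61.8
```

Emit:
step_arm(targets="-1 0 0 0 0 0 0.1;-1 0 0 0 0 0 0.2;-1 0 0 0 0 0 0.3;-1 0 0 0 0 0 0.4;-1 0 0 0 0 0 0.5;-1 0 0 0 0 0 0.6;-1 0 0 0 0 0 0.7;-1 0 0 0 0 0 0.8;-1 0 0 0 0 0 0.9;-1 0 0 0 0 0 1")

```text
clock: 4.48
eef_pos: [0.5623, -0.0258, 0.0373]
tool_rot: [-0.384, 0.923, -0.0, 0.001]
ft_force: [-7.0, 0.7, 9.6]
grip_width: 0.0454
grasp_force: 62.1
```

Emit:
step_arm(targets="-1 0 0 0 0 0 0.02;-1 0 0 0 0 0 0.02;-1 0 0 0 0 0 0.02;-1 0 0 0 0 0 0.02")

```text
clock: 4.82
eef_pos: [0.5623, -0.0258, 0.0374]
tool_rot: [-0.39, 0.921, -0.0, 0.001]
ft_force: [-5.7, 0.4, 9.1]
grip_width: 0.0453
grasp_force: 62.1
```

Emit:
step_arm(targets="1 0 0 0.004 0 0 0;1 0 0 0.004 0 0 0;1 0 0 0.004 0 0 0;1 0 0 0.004 0 0 0;1 0 0 0.004 0 0 0;1 0 0 0.1 0 0 0;1 0 0 0.2 0 0 0;1 0 0 0.3 0 0 0;1 0 0 0.394 0 0 0;1 0 0 0.394 0 0 0")

```text
clock: 5.65
eef_pos: [0.5635, -0.0256, 0.2357]
tool_rot: [-0.39, 0.921, -0.001, 0.002]
ft_force: [0.4, 0.1, 0.7]
grip_width: 0.0852
grasp_force: 0.0
```

```bash
python3 - <<'E'
from h import *
a=save('top','t2.png'); cv2.imwrite('pics/t2c.png',cv2.resize(a[110:260,80:400,::-1],(800,375),interpolation=cv2.INTER_CUBIC))
o=bot.get_obs(); print(o['eef_pos'],o['ft_force'],o['grip_width'])
E
```

```text
[ 0.5660728  -0.02569827  0.24110648] [1.95674257 0.18874568 3.17499054] 0.08534469471900355
```

View pics/t2c.png

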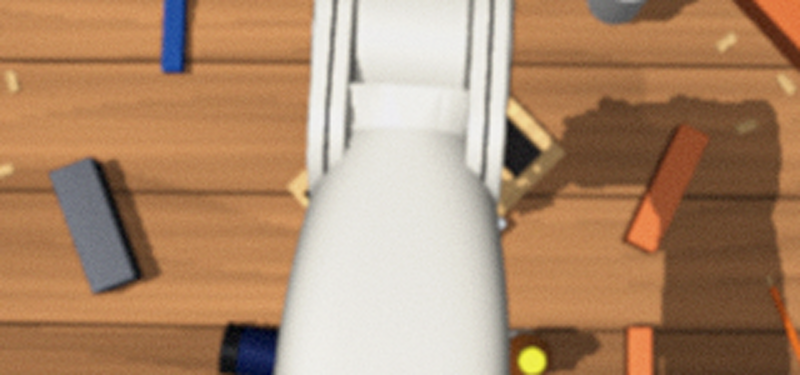

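The arm hides the tray in this view; I'll check the strap from the wrist on the way to the wide stone.

Emit:
step_arm(targets="1 -0.12 0.614 0 0 0 -0.88;1 -0.12 0.614 0 0 0 -0.88;1 -0.12 0.614 0 0 0 -0.88;1 -0.12 0.614 0 0 0 -0.88;1 -0.12 0.614 0 0 0 -0.88;1 -0.12 0.614 0 0 0 -0.88;1 -0.12 0.614 0 0 0 -0.88;1 -0.12 0.614 0 0 0 -0.88;1 -0.12 0.614 0 0 0 -0.88;1 -0.12 0.614 0 0 0 -0.88")

```text
clock: 6.53
eef_pos: [0.5014, 0.2837, 0.2303]
tool_rot: [-0.058, 0.998, -0.0, -0.0]
ft_force: [-0.2, -0.1, -0.1]
grip_width: 0.0853
grasp_force: 0.0
```

```bash
python3 - <<'E'
from h import *
cal=K('wrist'); a=save('wrist','w2.png'); b=save('top','t3.png')
cv2.imwrite('pics/c3.png',np.hstack([cv2.resize(a,(400,300)),cv2.resize(b[110:245,180:320],(311,300))])[:,:,::-1])
o=bot.get_obs(); print(o['eef_pos'],o['tool_rot'],o['joint_pos'])
H,S,V=cv2.split(cv2.cvtColor(a,cv2.COLOR_RGB2HSV))
m=((S<70)&(V>50)&(V<200)).astype(np.uint8)
m[300:]=0
cs=[c for c in cv2.findContours(m,cv2.RETR_EXTERNAL,cv2.CHAIN_APPROX_NONE)[0] if cv2.contourArea(c)>800]
for c in cs:
    q=ray('wrist',c.reshape(-1,2),.04,cal)[:,:2].astype(np.float32)*1000
    print(cv2.boundingRect(c),cv2.minAreaRect(q))
x,y,w,h=150,80,220,170
vs=V.copy()
print(a[80:240:8,256].tolist())
E
```

```text
[0.50218697 0.28112686 0.23066603] [-5.52779845e-02  9.98470784e-01 -4.73776328e-04 -4.62059182e-04] [ 5.10574504e-01  3.93789962e-01  2.17730520e-01  1.39598352e+00
 -4.44699869e-04  3.99962406e-01]
(241, 115, 59, 103) ((501.0308837890625, 303.8936767578125), (130.2611083984375, 45.41838073730469), 22.159799575805664)
[[202, 147, 101], [204, 147, 96], [228, 170, 109], [238, 184, 122], [232, 177, 114], [28, 32, 40], [120, 125, 132], [118, 121, 132], [110, 112, 123], [116, 120, 126], [111, 114, 126], [108, 113, 118], [95, 100, 114], [115, 82, 50], [128, 90, 59], [126, 90, 60], [225, 161, 110], [237, 182, 120], [234, 174, 115], [231, 174, 114]]
```

View pics/c3.png

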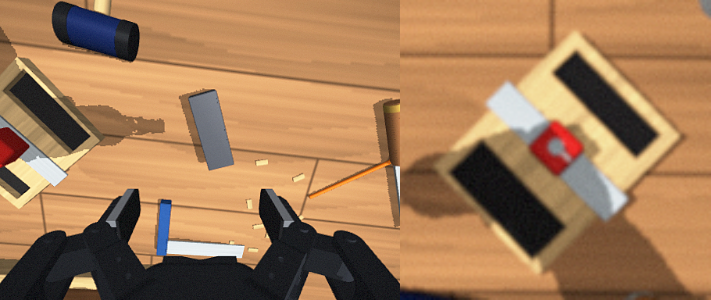

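Right half: the strap now lies along the tray's middle, clear of both wells. Left half: the grey stone (210,130) measures 130x45 mm. I'll cross-check it in the top view, because the first mask was off.

```bash
python3 - <<'E'
from h import *
cal=K('top')
a=cv2.imread('pics/top0.png'); H,S,V=cv2.split(cv2.cvtColor(a,cv2.COLOR_BGR2HSV))
m=((S<80)&(V<190)&(V>90)).astype(np.uint8); m[:,:95]=0;m[:,145:]=0;m[:165]=0;m[235:]=0
c=max(cv2.findContours(m,0,1)[0],key=cv2.contourArea)
print(cv2.boundingRect(c),cv2.minAreaRect(ray('top',c.reshape(-1,2),.04,cal)[:,:2].astype(np.float32)*1000))
m=((H<14)&(S>150)&(V>200)).astype(np.uint8); m[:,:325]=0;m[:,370:]=0;m[:155]=0;m[215:]=0
c=max(cv2.findContours(m,0,1)[0],key=cv2.contourArea)
print(cv2.boundingRect(c),cv2.minAreaRect(ray('top',c.reshape(-1,2),.04,cal)[:,:2].astype(np.float32)*1000))
E
```

```text
(100, 173, 33, 54) ((501.58184814453125, 303.325927734375), (130.34129333496094, 45.50688171386719), 21.976486206054688)
(331, 159, 32, 52) ((546.1060791015625, -267.47930908203125), (30.972694396972656, 130.539794921875), 64.67044830322266)
```

Emit:
step_arm(targets="1 -0.002 0.044 0 0 0 0.15;1 -0.002 0.044 -0.08 0 0 0.3;1 -0.002 0.044 -0.15 0 0 0.347;1 -0.002 0.044 -0.22 0 0 0.347;1 -0.002 0.044 -0.29 0 0 0.347;1 -0.002 0.044 -0.35 0 0 0.347;1 -0.002 0.044 -0.4 0 0 0.347;1 -0.002 0.044 -0.433 0 0 0.347;1 -0.002 0.044 -0.433 0 0 0.347;1 -0.002 0.044 -0.433 0 0 0.347")

```text
clock: 7.47
eef_pos: [0.5013, 0.3014, 0.0141]
tool_rot: [-0.189, 0.982, -0.001, -0.001]
ft_force: [1.1, 0.0, 0.4]
grip_width: 0.0854
grasp_force: 0.0
```

Emit:
step_arm(targets="-1 0 0 0 0 0 0;-1 0 0 0 0 0 0;-1 0 0 0 0 0 0;-1 0 0 0 0 0 0;-1 0 0 0 0 0 0;-1 0 0 0 0 0 0;-1 0 0 0 0 0 0;-1 0 0 0 0 0 0")

```text
clock: 8.13
eef_pos: [0.5027, 0.3044, 0.0169]
tool_rot: [-0.19, 0.982, 0.001, 0.002]
ft_force: [-0.8, -0.5, 6.5]
grip_width: 0.0449
grasp_force: 65.4
```

Emit:
step_arm(targets="-1 0 0 0.06 0 0 0;-1 0 0 0.12 0 0 0;-1 0 0 0.16 0 0 0;-1 0.001 -0.07 0.18 0 0 0.06;-1 0.002 -0.14 0.18 0 0 0.13;-1 0.003 -0.22 0.18 0 0 0.2;-1 0.005 -0.3 0.18 0 0 0.28;-1 0.006 -0.38 0.18 0 0 0.36;-1 0.008 -0.46 0.18 0 0 0.44;-1 0.009 -0.52 0.18 0 0 0.49")

```text
clock: 8.97
eef_pos: [0.5043, 0.0404, 0.104]
tool_rot: [-0.375, 0.927, -0.0, -0.001]
ft_force: [0.4, -0.3, -5.6]
grip_width: 0.0445
grasp_force: 64.4
```

Emit:
step_arm(targets="-1 0 -0.028 0 0 0 0.022;-1 0 -0.028 0 0 0 0.022;-1 0 -0.028 -0.02 0 0 0.022;-1 0 -0.028 -0.04 0 0 0.022;-1 0 -0.028 -0.04 0 0 0.022;-1 0 -0.028 -0.04 0 0 0.022;-1 0 -0.028 -0.04 0 0 0.022")

```text
clock: 9.55
eef_pos: [0.5055, 0.0304, 0.0842]
tool_rot: [-0.383, 0.924, 0.0, -0.001]
ft_force: [-0.8, -1.2, -6.4]
grip_width: 0.0445
grasp_force: 64.2
```

```bash
python3 - <<'E'
from h import *
a=save('wrist','w3.png'); b=save('scene','s3.png')
cv2.imwrite('pics/c4.png',np.hstack([a,cv2.resize(b[150:270,170:320],(288,230))] if 0 else [a[:,:,::-1]]))
o=bot.get_obs(); print(o['eef_pos'],o['tool_rot'],o['ft_force'],o['ft_torque'])
E
```

```text
[0.5061496  0.03018122 0.08492592] [-3.83091088e-01  9.23710548e-01 -7.10081239e-05  1.91223638e-04] [ 0.0082049   0.82487792 -4.91509557] [-0.03812629 -0.10477435 -0.04478972]
```

View pics/c4.png

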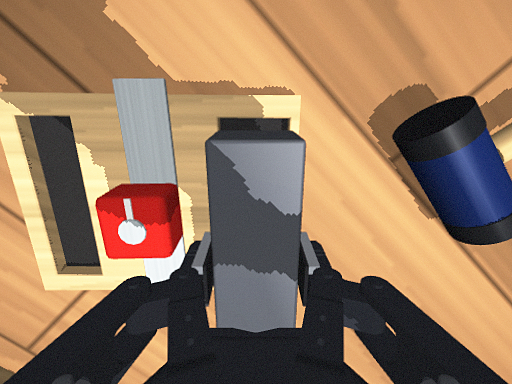

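```bash
python3 - <<'E'
from h import *
c=K('wrist'); u=np.array([np.cos(np.pi/4),np.sin(np.pi/4)]); v=np.array([-u[1],u[0]]); w=np.array([.5063,.0296])
for n,p,z in [('stone top near edge',[[206,143],[305,143]],.108),('stone bot near',[[208,128],[303,128]],.068),('well near',[[218,118],[290,118]],.022),('tray edge near',[[0,94],[300,94]],.022)]:
    q=ray('wrist',p,z,c)[:,:2]-w; print(n,np.round(1000*np.c_[q@u,q@v],1))
E
```

```text
stone top near edge [[-63.4 -21.8]
 [-63.4  22.3]]
stone bot near [[-66.  -27.5]
 [-66.   28. ]]
well near [[-68.8 -27.6]
 [-68.9  25.9]]
tray edge near [[ -84.5 -182.2]
 [ -85.6   32.4]]
```

Emit:
step_arm(targets="-1 0 0 -0.04 0 0 0;-1 0 0 -0.07 0 0 0;-1 0 0 -0.09 0 0 0;-1 0 0 -0.1 0 0 0;-1 0 0 -0.107 0 0 0;-1 0 0 -0.112 0 0 0;-1 0 0 -0.116 0 0 0;-1 0 0 -0.119 0 0 0;-1 0 0 -0.119 0 0 0;-1 0 0 -0.119 0 0 0")

```text
clock: 10.48
eef_pos: [0.5062, 0.0294, 0.0257]
tool_rot: [-0.382, 0.924, -0.0, 0.0]
ft_force: [0.7, 0.2, -4.8]
grip_width: 0.0451
grasp_force: 64.3
```

Emit:
step_arm(targets="-1 0 0 -0.002 0 0 0;-1 0 0 -0.003 0 0 0;-1 0 0 -0.004 0 0 0;-1 0 0 -0.005 0 0 0;-1 0 0 -0.005 0 0 0;-1 0 0 -0.005 0 0 0")

```text
clock: 10.98
eef_pos: [0.5064, 0.0294, 0.0249]
tool_rot: [-0.382, 0.924, -0.0, 0.001]
ft_force: [-4.1, -1.1, 9.9]
grip_width: 0.045
grasp_force: 66.3
```

Emit:
step_arm(targets="0.4 0 0 0 0 0 0;0.4 0 0 0 0 0 0;0.4 0 0 0 0 0 0;0.4 0 0 0 0 0 0;0.4 0 0 0.03 0 0 0;0.4 0 0 0.08 0 0 0;0.4 0 0 0.15 0 0 0;0.4 0 0 0.23 0 0 0;0.4 0 0 0.31 0 0 0;0.4 0 0 0.35 0 0 0")

```text
clock: 11.82
eef_pos: [0.5081, 0.0296, 0.2029]
tool_rot: [-0.382, 0.924, -0.001, 0.003]
ft_force: [0.6, -0.1, 0.5]
grip_width: 0.0598
grasp_force: 0.0
```

Emit:
step_arm(targets="1 0.08 -0.594 0.04 0 0 -0.8;1 0.08 -0.594 0.04 0 0 -0.8;1 0.08 -0.594 0.04 0 0 -0.8;1 0.08 -0.594 0.04 0 0 -0.8;1 0.08 -0.594 0.04 0 0 -0.8;1 0.08 -0.594 0.04 0 0 -0.8;1 0.08 -0.594 0.04 0 0 -0.8;1 0.08 -0.594 0.04 0 0 -0.8;1 0.08 -0.594 0.04 0 0 -0.8;1 0.08 -0.594 0.04 0 0 -0.8")

```text
clock: 12.65
eef_pos: [0.5456, -0.2677, 0.2171]
tool_rot: [-0.078, 0.997, 0.001, -0.0]
ft_force: [-0.3, 0.1, 0.2]
grip_width: 0.0855
grasp_force: 0.0
```

Emit:
step_arm(targets="1 0 0 0 0 0 -0.15;1 0 0 0 0 0 -0.3;1 0 0 0 0 0 -0.45;1 0 0 0 0 0 -0.6;1 0 0 0 0 0 -0.762;1 0 0 0 0 0 -0.762;1 0 0 0 0 0 -0.762")

```text
clock: 13.23
eef_pos: [0.546, -0.2657, 0.2179]
tool_rot: [0.217, 0.976, 0.0, -0.0]
ft_force: [0.6, -0.1, -0.3]
grip_width: 0.0852
grasp_force: 0.0
```

```bash
python3 - <<'E'
from h import *
cal=K('wrist'); a=save('wrist','w4.png'); o=bot.get_obs(); print(o['eef_pos'],o['tool_rot'])
H,S,V=cv2.split(cv2.cvtColor(a,cv2.COLOR_RGB2HSV))
m=((H<14)&(S>150)&(V>190)).astype(np.uint8); m[260:]=0
for c in cv2.findContours(m,0,1)[0]:
    if cv2.contourArea(c)>600: print(cv2.boundingRect(c),cv2.minAreaRect(ray('wrist',c.reshape(-1,2),.04,cal)[:,:2].astype(np.float32)*1000))
b=save('top','t4.png'); cv2.imwrite('pics/c5.png',np.hstack([cv2.resize(a,(480,360)),cv2.resize(b[110:245,180:320],(320,309)).repeat(1,0) if 0 else cv2.resize(b[110:245,180:320],(320,360))])[:,:,::-1])
E
```

```text
[ 0.54598395 -0.26602199  0.21793265] [ 2.16766556e-01  9.76223454e-01  1.28406440e-04 -1.08983058e-04]
(242, 115, 27, 102) ((544.3193359375, -265.4288330078125), (31.265884399414062, 128.01954650878906), 64.08939361572266)
(445, 65, 59, 55) ((569.8657836914062, -7.069793701171875), (47.78941345214844, 47.13862991333008), 45.56186294555664)
```

View pics/c5.png

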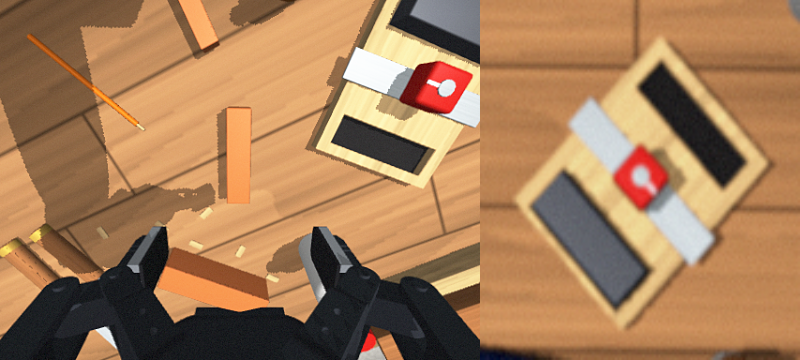

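The wide stone sits squarely in its well (right). The narrow stone is at (240,155) left, between the fingers as expected.

Emit:
step_arm(targets="1 -0.002 0 -0.08 0 0 0;1 -0.002 0 -0.15 0 0 0;1 -0.002 0 -0.22 0 0 0;1 -0.002 0 -0.29 0 0 0;1 -0.002 0 -0.35 0 0 0;1 -0.002 0 -0.39 0 0 0;1 -0.002 0 -0.404 0 0 0;1 -0.002 0 -0.404 0 0 0;1 -0.002 0 -0.404 0 0 0")

```text
clock: 14.08
eef_pos: [0.5455, -0.2676, 0.0165]
tool_rot: [0.219, 0.976, -0.0, 0.0]
ft_force: [-0.2, 0.5, 0.2]
grip_width: 0.0851
grasp_force: 0.0
```

Emit:
step_arm(targets="-1 0 0 0 0 0 0;-1 0 0 0 0 0 0;-1 0 0 0 0 0 0;-1 0 0 0 0 0 0;-1 0 0 0 0 0 0;-1 0 0 0 0 0 0;-1 0 0 0 0 0 0;-1 0 0 0 0 0 0;-1 0 0 0 0 0 0")

```text
clock: 14.83
eef_pos: [0.5458, -0.2679, 0.0171]
tool_rot: [0.219, 0.976, -0.0, 0.001]
ft_force: [0.1, 0.4, 5.2]
grip_width: 0.0307
grasp_force: 62.3
```

Emit:
step_arm(targets="-1 0 0 0.06 0 0 0;-1 0 0 0.12 0 0 0;-1 0 0 0.16 0 0 0.06;-1 0.01 0.03 0.18 0 0 0.16;-1 0.03 0.08 0.18 0 0 0.26;-1 0.05 0.13 0.18 0 0 0.36;-1 0.07 0.18 0.18 0 0 0.46;-1 0.09 0.23 0.18 0 0 0.58;-1 0.11 0.29 0.18 0 0 0.7;-1 0.125 0.33 0.18 0 0 0.8")

```text
clock: 15.67
eef_pos: [0.607, -0.0999, 0.1045]
tool_rot: [-0.096, 0.995, 0.001, -0.001]
ft_force: [0.8, 0.2, -3.3]
grip_width: 0.0311
grasp_force: 61.3
```

Emit:
step_arm(targets="-1 0.005 0.01 0 0 0 0.12;-1 0.01 0.02 0 0 0 0.25;-1 0.013 0.03 0 0 0 0.38;-1 0.018 0.042 0 0 0 0.5;-1 0.018 0.042 0 0 0 0.62;-1 0.018 0.042 0 0 0 0.72;-1 0.018 0.042 -0.02 0 0 0.765;-1 0.018 0.042 -0.04 0 0 0.765;-1 0.018 0.042 -0.04 0 0 0.765;-1 0.018 0.042 -0.04 0 0 0.765")

```text
clock: 16.5
eef_pos: [0.6148, -0.0814, 0.0839]
tool_rot: [-0.383, 0.924, 0.001, -0.002]
ft_force: [0.2, 0.6, -3.1]
grip_width: 0.0307
grasp_force: 61.2
```

```bash
python3 - <<'E'
from h import *
a=save('wrist','w5.png'); cv2.imwrite('pics/c6.png',a[:,:,::-1])
o=bot.get_obs(); print(o['eef_pos'],o['tool_rot'],o['ft_force'],o['grip_width'],o['joint_pos'])
E
```

```text
[ 0.61557063 -0.08155182  0.08482177] [-3.83176171e-01  9.23674548e-01  5.55064765e-04 -1.02109077e-03] [ 0.38566105 -0.25297104 -3.9708784 ] 0.030518019198662576 [-1.31683965e-01  5.72372047e-01  1.15013612e-01  1.11576146e+00
 -6.27527407e-05 -9.18149406e-01]
```

View pics/c6.png

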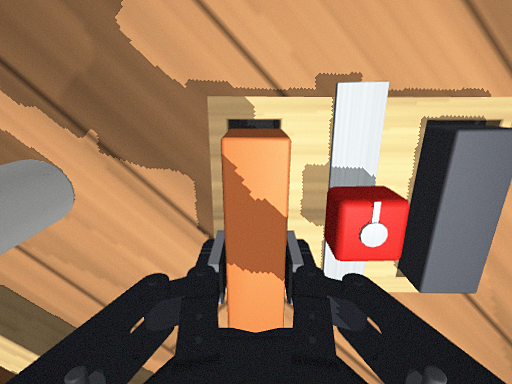

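```bash
python3 - <<'E'
from h import *
c=K('wrist'); u=np.array([np.cos(np.pi/4),np.sin(np.pi/4)]); v=np.array([-u[1],u[0]]); w=np.array([.6167,-.0808])
for n,p,z in [('top',[[222,139],[291,139]],.107),('bot',[[223,129],[289,129]],.067),('well',[[228,119],[282,119]],.022),('tray',[[208,96],[332,96]],.022)]:
    q=ray('wrist',p,z,c)[:,:2]-w; print(n,np.round(1000*np.c_[q@u,q@v],1))
E
```

```text
top [[-66.6 -15. ]
 [-66.6  15.8]]
bot [[-67.  -19.1]
 [-67.   19.7]]
well [[-69.8 -20.4]
 [-69.9  19.9]]
tray [[-85.9 -34.3]
 [-85.9  55.6]]
```

Emit:
step_arm(targets="-1 0.002 0.002 -0.04 0 0 0;-1 0.002 0.002 -0.07 0 0 0;-1 0.002 0.002 -0.09 0 0 0;-1 0.002 0.002 -0.1 0 0 0;-1 0.002 0.002 -0.107 0 0 0;-1 0.002 0.002 -0.112 0 0 0;-1 0.002 0.002 -0.116 0 0 0;-1 0.002 0.002 -0.119 0 0 0;-1 0.002 0.002 -0.12 0 0 0;-1 0.002 0.002 -0.12 0 0 0")

```text
clock: 17.38
eef_pos: [0.6176, -0.0806, 0.0261]
tool_rot: [-0.384, 0.924, -0.0, 0.0]
ft_force: [-0.0, -0.4, -3.3]
grip_width: 0.0309
grasp_force: 61.3
```

Emit:
step_arm(targets="-1 0 0 -0.002 0 0 0;-1 0 0 -0.003 0 0 0;-1 0 0 -0.004 0 0 0;-1 0 0 -0.005 0 0 0;-1 0 0 -0.005 0 0 0;-1 0 0 -0.005 0 0 0")

```text
clock: 17.88
eef_pos: [0.6179, -0.0807, 0.0251]
tool_rot: [-0.383, 0.924, -0.0, 0.001]
ft_force: [-2.6, -0.7, 5.2]
grip_width: 0.0307
grasp_force: 62.6
```

Seated. Release to about 51 mm, rise, and move back for a final look.

Emit:
step_arm(targets="0.2 0 0 0 0 0 0;0.2 0 0 0 0 0 0;0.2 0 0 0 0 0 0;0.2 0 0 0 0 0 0;0.2 0 0 0.03 0 0 0;0.2 0 0 0.08 0 0 0;0.2 0 0 0.15 0 0 0;0.2 0 0 0.23 0 0 0;0.2 0 0 0.31 0 0 0;0.2 0 0 0.38 0 0 0")

```text
clock: 18.72
eef_pos: [0.6176, -0.0806, 0.2159]
tool_rot: [-0.384, 0.924, -0.0, 0.001]
ft_force: [0.3, -0.6, -0.0]
grip_width: 0.0511
grasp_force: 0.0
```

Emit:
step_arm(targets="0.2 -0.2 0.5 0.05 0 0 0;0.2 -0.2 0.5 0.05 0 0 0;0.2 -0.2 0.5 0.05 0 0 0;0.2 -0.2 0.5 0.05 0 0 0;0.2 -0.2 0.5 0.05 0 0 0;0.2 -0.2 0.5 0.05 0 0 0;0.2 -0.2 0.5 0.05 0 0 0;0.2 -0.2 0.5 0.05 0 0 0;0.2 -0.2 0.5 0.05 0 0 0;0.2 -0.2 0.5 0.05 0 0 0")

```text
clock: 19.55
eef_pos: [0.5176, 0.169, 0.2381]
tool_rot: [-0.383, 0.924, -0.0, -0.0]
ft_force: [0.3, 0.0, 0.5]
grip_width: 0.0511
grasp_force: 0.0
```

```bash
python3 - <<'E'
from h import *
b=save('top','t6.png'); s=save('scene','s6.png'); cv2.imwrite('pics/c7.png',np.hstack([cv2.resize(b[110:245,180:320],(370,357)),cv2.resize(s[165:250,180:320],(430,357),interpolation=cv2.INTER_CUBIC)])[:,:,::-1])
o=bot.get_obs(); print(o['eef_pos'],o['ft_force'],o['clock'])
E
```

```text
[0.51782474 0.16819902 0.23794955] [-0.30100295 -0.02643153  0.86378488] 19.65
```

View pics/c7.png

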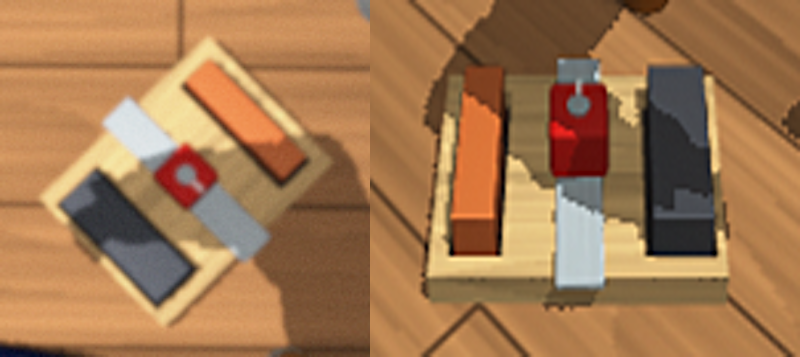

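Both stones sit flat in their wells and the strap lies along the middle, clear of both. Handing in.

```bash
python3 -c "
from workcell import bot
print(bot.job_done())"
```

```text
the job is handed in; nothing more can be done
None
```

The job is handed in at about 20 s on the clock (limit 69 s): the strap is turned about 91° clear of the wells, and both stones look flat and fully down in their own wells in the last pictures; the judge's result was not shown.

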